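# Sort the goldsmith's bench

### The arm

A 6-joint arm with a two-finger parallel gripper is mounted at the origin on the work surface. World frame = base frame: x ahead of the robot, y to its left, z up, the work surface at z = 0. Lengths are in mm, angles in rad, forces in N, time in s.
With the tool pointing down it reaches from about 275 to 1000 mm from the base axis. Payload 8.4 kg.
Tool frame: the origin (TCP) lies at the very end of the fingers, on their centre line; the grasp point (between the pads) lies 19 mm behind it; y points along the fingers, x is the direction in which the jaws open and shut, and the axes are right-handed (so a half turn about y gives the same grasp; the last joint's range is limited). The gripper opens to 85 mm and grips with 20 to 120 N. Pads are 22 mm wide; open, the fingers measure 114 mm over their backs; the gripper's body (76 mm by 85 mm) begins 54 mm behind the grasp point. The pads swing forward as they close: fully open they stand 13 mm farther back than shut.
Start: joints at [-1.187, 0.353, 1.633, -0, 1.155, -0.002], TCP at [235.186, -579.064, 197.281] pointing down, gripper open.
Joint ranges: [-2.63, 2.63], [-0.92, 2.1], [0.06, 2.66], [-1.3, 4.44], [0, 2.69], [-3.02, 3.02]. Speed limits (rad/s): [2.22, 2.22, 2.79, 3.14, 3.14, 3.14].

### API

Orientations are given as [roll, pitch, yaw] about the fixed x, y, z axes, in that order (R = Rz(yaw) Ry(pitch) Rx(roll)).
In Python, from rig import r gives the robot as it stands.
- The arm moves only by the tool servo_tool, never from a script. Its argument "motion" is a list of rows, each a list of 7 numbers: the opening, from -1 (shut) to 1 (fully open), then the shift along the tool's x, y, z in m, then the turn, a rotation vector about the tool's x, y, z in units of 10 degrees (1.0 is 10 degrees). A call has 1 to 12 rows; each row is the pose to reach, as a shift and turn from the pose commanded when the call began, along the tool's axes at that moment; what a row does not reach only later rows make up. A row lasts 1/8 s, in which the tool goes at most 62.5 mm and 10.7 degrees, less where a joint would pass 70% of its speed; a pose out of reach is approached as far as the arm can. A call with a gripper value outside its range is refused whole. The fingers move at their own pace and stop on an object; "grip_force" is the grip in N (left out, the last holds). Time passes only in rows, so rows that repeat a pose let the fingers close. It gives the time, the measured TCP pose, the force and the opening at its end, in the units of the state.
- r.sense(): the state, without advancing time (a new reading comes with each control period).
- r.grab_frame(name): name is "scene" or "top" or "wrist"; returns the picture (420x560x3 uint8, red, green, blue); there is no depth.
- r.calibration(name): a dict with "fx", "fy", "cx", "cy" (pixels), "distortion" ([k1, k2, p1, p2, k3] as OpenCV has them; the pictures are not rectified), "R" (3x3) and "t" (3): a world point X has camera coordinates R X + t; the wrist camera has in their place "mount" (4x4, takes a point from camera to tool coordinates, whose origin is the TCP and whose axes are the tool frame's). Camera axes: x right, y down, z forward; pixel columns grow to the right and rows downward; lengths in mm; the calibration is good to about 2 mm. A picture is of the moment at which its call begins: read the wrist's pose just before it. calibration takes no time and is no camera call.
- r.sign_off(): hands the job in, once; it reports no verdict.
The state is a dict: "clock": time; "qpos": joint angles; "qvel": joint speeds; "joint_efforts": joint torques, N m; "eef_pos": TCP position; "tcp_rot": TCP orientation; "contact_force": force on the tool from outside, world axes, zero at the start; "wrist_torque": the same for the moment, N m; "opening": opening from 0.0 (shut) to 1.0 (fully open).
Only numpy, scipy, OpenCV 4.12 (cv2) and the standard library are available. Lean on these libraries where they do the work, as an engineer would, in place of code of your own. Each camera call takes 0.05 s, during which the arm holds its last target. There are 200 camera calls.

### The job

Clear up the goldsmith's bench: stand both steel casting flasks (the open tubes) upright, side by side, in the round metal pan, lay both doming punches flat in the rectangular wooden tray, and set the little anvil upright in the middle of the square black rubber pad. Everything must sit fully inside or on its place, with nothing leaning on a rim or on another piece.

Things in the scene. Friction and masses are not known exactly. Their poses are not given: they have to be found in the camera images.
- flask_tall_mid (a point): the taller casting flask: a plain steel tube open at both ends, standing upright; outside diameter 50 mm, wall 4 mm, height 55 mm, about 160 g. The point is its centre, on the axis half-way up (27.5 mm above its foot); z is the axis of the tube.
- flask_short_mid (a point): the shorter casting flask: a plain steel tube open at both ends, standing upright; outside diameter 40 mm, wall 3.5 mm, height 34 mm, about 80 g. The point is its centre, on the axis half-way up (17 mm above its foot); z is the axis of the tube.
- punch_big_mid (a point): doming punch with the larger ball: dark steel square shank 12 x 12 mm, bright 24 mm ball on its end, lying on ball and tail, 135 g. The point is on the shank's centre line near the centre of mass, about 9.5 mm above what it lies on; the punch reaches 44 mm from it along +x (ball) and 48 mm along -x (tail). y is level across it: grasp the shank here, fingers closing along y.
- punch_small_mid (a point): doming punch with the smaller ball: dark steel square shank 12 x 12 mm, bright 17 mm ball on its end, lying on ball and tail, 100 g. The point is on the shank's centre line near the centre of mass, about 7.5 mm above what it lies on; the punch reaches 41 mm from it along +x (ball) and 48 mm along -x (tail). y is level across it: grasp the shank here, fingers closing along y.
- anvil_mid (a point): small steel anvil, upright, 40 mm high, 28 mm wide (along y), 420 g: foot 56 x 28 mm and 10 mm high, narrower waist, head 52 x 28 mm from 22 to 40 mm up with flat parallel sides, round horn reaching to 52 mm along +x. The point is above the middle of its foot, 20 mm above its underside. x along the horn, z up: grasp the head, fingers closing along y.
- pan: a shallow round aluminium pan, fixed to the bench: outside diameter 164 mm at the rim, height 14 mm, wall 4 mm; its flat inner floor is 148 mm across and lies 4 mm above the table. Origin at the centre of its underside, at table height, z up. Both flasks stand in it side by side.
- tray: shallow rectangular tray of pale wood, fixed: outside 120 mm along its x, 190 mm along its y, walls 6 mm thick and 18 mm high, inside 108 x 178 mm; inner floor 6 mm above the table. Origin at the centre of its underside, at table height, z up. Both punches lie in it; most room if they lie along its x, one towards each y end.
- pad: a square black rubber pad, fixed to the bench: 90 x 90 mm, 15 mm thick. Origin at the centre of its underside, at table height, z up; its top is 15 mm higher. The anvil stands on its middle.
Not all that is in view belongs to the job. Leave any purple look-alike of the part that bears punch_big_mid alone. What is shaped like the part that bears punch_small_mid but yellow is not meant.

How it is judged:
By the outcome, as a careful person would: the job done as asked, in the order asked, and still so for the second after the job is handed in, with the robot touching nothing.
It also fails if it takes over 115 s, if anything falls off the work surface, if the arm or the gripper's body presses on something with over 40 N, if the wrist force passes 120 N, or if a joint passes its speed limit or range.

## Working session

There is one attempt and no reset: what is moved stays moved. The work goes in short steps, Python scripts to look and compute and a tool call to move; the robot and the scene stay as the last step left them, time stands still between calls to the robot, and variables do not carry over. Pictures are saved under pics/ and viewed, on a budget of 14 in all, crops included, one or two more only if the job needs it, and the job is handed in when it is done.

Besides the shell and the picture viewer there is one more tool, called after "Request:" in YAML: its name, and indented under it one key for each argument. servo_tool: Moves the arm, as the interface text tells. Its arguments: {"type":"object","properties":{"motion":{"type":"array","items":{"type":"array","items":{"type":"number"}}},"grip_force":{"type":"number"}},"required":["motion"]}

```bash
ls; mkdir -p pics; python3 - <<'E'
from rig import r
import cv2
for n in("scene","top"):
    cv2.imwrite(f"pics/{n}0.png",r.grab_frame(n)[:,:,::-1]); c=r.calibration(n); print(n,c)
print(r.calibration("wrist")); print(r.sense())
E
```

```text
pics
scene {'fx': 405.00017663231796, 'fy': 405.00017663231796, 'cx': 282.7293313178598, 'cy': 208.9729983171052, 'distortion': array([0.00121636, 0.        , 0.        , 0.        , 0.        ]), 'R': array([[ 0.48468254,  0.87447016,  0.01961561],
       [ 0.57095018, -0.29930559, -0.76448157],
       [-0.66264526,  0.3817304 , -0.64434708]]), 't': array([-173.85868145, -246.66403997, 1617.14363295])}
top {'fx': 469.66417100643946, 'fy': 469.66417100643946, 'cx': 289.554908056242, 'cy': 201.60137928131934, 'distortion': array([0.01635406, 0.        , 0.        , 0.        , 0.        ]), 'R': array([[-0.02688893, -0.99962755,  0.00466235],
       [-0.9959168 ,  0.02638645, -0.08633355],
       [ 0.08617837, -0.00696473, -0.99625538]]), 't': array([ -41.89159501,  460.55973856, 1148.48982039])}
{'fx': 357.45431663931873, 'fy': 357.45431663931873, 'cx': 276.08242685254436, 'cy': 209.63174136651423, 'distortion': array([-0.08578223,  0.        ,  0.        ,  0.        ,  0.        ]), 'mount': array([[ 9.99999722e-01, -4.49308039e-04,  5.94647936e-04,
        -5.98990258e-01],
      
[... 224 characters left out ...]
        1.00000000e+00]])}
{'clock': 0.1, 'qpos': array([-1.18741400e+00,  3.53571940e-01,  1.63408198e+00,  2.11230304e-06,
        1.15516773e+00, -2.40935805e-03]), 'qvel': array([-0.00063157, -0.00217172, -0.00221306, -0.00102392,  0.00045388,
        0.00026343]), 'joint_efforts': array([-4.92017170e-04, -6.06360698e+01, -3.42820501e+01,  1.89556360e-06,
        4.00856356e-03, -3.51372273e-05]), 'eef_pos': array([ 235.00205033, -578.62814725,  196.63160044]), 'tcp_rot': array([-1.57079143e+00,  1.22898865e-03, -1.18500549e+00]), 'contact_force': array([ 0.14986901, -0.07569956, -0.0358607 ]), 'wrist_torque': array([ 0.08521744, -0.0145342 , -0.00150199]), 'opening': 0.9978005304817575}
```

View pics/top0.png

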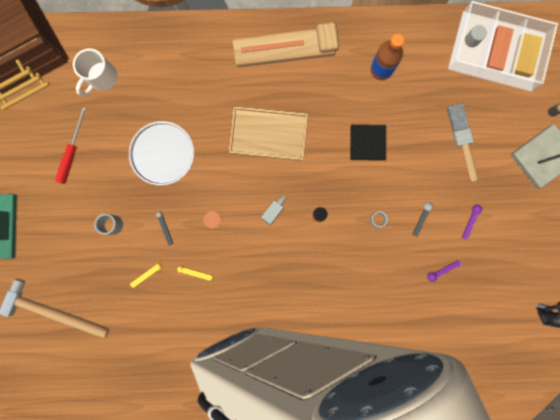

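View pics/scene0.png

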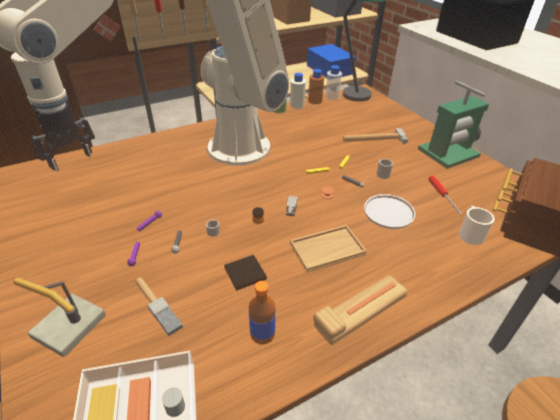

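The top view (560x420) shows these positions:

| Item | Pixel position |
|---|---|
| Pan | (162,153) |
| Tray | (268,133) |
| Pad | (368,142) |
| Flasks | (108,225) and (379,219) |
| Dark punches | (165,228) and (423,219) |
| Anvil | (273,211) |

The purple and yellow decoys lie apart from these. The scene view agrees.

```bash
cat > h.py <<'E'
import cv2, numpy as np
from rig import r
from scipy.spatial.transform import Rotation as Ro
def K(c): return np.array([[c['fx'],0,c['cx']],[0,c['fy'],c['cy']],[0,0,1]])
def cam(n,s=None):
    c=r.calibration(n)
    if n!="wrist": return c,c['R'].T,-c['R'].T@c['t']
    M=c['mount']; Rt=Ro.from_euler('xyz',s['tcp_rot']).as_matrix()
    return c,Rt@M[:3,:3],Rt@M[:3,3]+s['eef_pos']
def ray(n,uv,z,s=None):
    c,R,o=cam(n,s)
    p=cv2.undistortPoints(np.array(uv,float).reshape(-1,1,2),K(c),c['distortion']).reshape(-1,2)
    d=np.c_[p,np.ones(len(p))]@R.T
    return o+d*((z-o[2])/d[:,2])[:,None]
def pix(n,X,s=None):
    c,R,o=cam(n,s); Y=(np.atleast_2d(X)-o)@R
    return cv2.projectPoints(Y,np.zeros(3),np.zeros(3),K(c),c['distortion'])[0].reshape(-1,2)
def blobs(m,amin):
    return [k for k in cv2.findContours(m.astype(np.uint8),cv2.RETR_EXTERNAL,cv2.CHAIN_APPROX_NONE)[0] if cv2.contourArea(k)>amin]
def show(n,tag):
    s=r.sense(); im=r.grab_frame(n); cv2.imwrite(f"pics/{tag}.png",im[:,:,::-1]); return s,im
E
python3 - <<'E'
from h import *
im=cv2.imread("pics/top0.png"); hsv=cv2.cvtColor(im,cv2.COLOR_BGR2HSV)
m=(hsv[...,1]<100)|(hsv[...,2]<60); m[:100]=0; m[260:]=0
for k in blobs(m,40):
    (c,wh,a)=cv2.minAreaRect(k); print(np.round(c),np.round(wh,1),round(a),cv2.contourArea(k),np.round(ray("top",c,10)[0]))
# tray
t=cv2.inRange(hsv,(10,40,150),(30,160,255)); t[:100]=0;t[165:]=0;t[:,:225]=0;t[:,312:]=0
k=max(blobs(t,100),key=cv2.contourArea); q=cv2.boxPoints(cv2.minAreaRect(k)); Q=ray("top",q,18); print(np.round(Q),np.round(Q.mean(0)),np.linalg.norm(np.diff(Q,axis=0),axis=1))
E
```

```text
[108. 224.] [21. 28.] 90 461.0 [417. 399.  10.]
[  4. 226.] [27.  8.] 90 175.5 [419. 654.  10.]
[379. 219.] [16.3 17.7] 45 226.0 [ 411. -276.   10.]
[164. 228.] [34.8  6.7] 71 153.5 [403. 261.  10.]
[320. 214.] [12. 12.] 90 107.0 [ 427. -130.   10.]
[421. 218.] [ 9.8 36.1] 30 180.0 [ 410. -382.   10.]
[275. 208.] [12.7 32.3] 38 307.0 [444. -17.  10.]
[  8. 226.] [64. 16.] 90 105.0 [418. 645.  10.]
[368. 142.] [34. 34.] 90 1086.0 [ 607. -257.   10.]
[545. 156.] [45.3 54.2] 54 1889.5 [ 558. -703.   10.]
[161. 153.] [64. 66.] 90 3292.5 [592. 267.  10.]
[ 78. 125.] [ 3.2 38.9] 18 85.0 [668. 476.  10.]
[554. 110.] [ 8.  12.5] 63 66.0 [ 675. -734.   10.]
[460. 124.] [42.  18.7] 76 684.0 [ 646. -492.   10.]
[[ 722.  102.   18.]
 [ 717. -116.   18.]
 [ 553. -111.   18.]
 [ 558.  105.   18.]] [638.  -5.  18.] [218.11411418 164.14167942 215.66681985]
```

```bash
cat >> h.py <<'E'
def go(X,yaw):
    s=r.sense(); Rt=Ro.from_euler('xyz',s['tcp_rot']).as_matrix()
    Rg=Ro.from_euler('xyz',[-np.pi/2,0,yaw]).as_matrix()
    d=Rt.T@(np.array(X)-s['eef_pos'])/1000; w=Ro.from_matrix(Rt.T@Rg).as_rotvec(degrees=True)/10
    print("go",X,round(yaw,3),np.round(d,4),np.round(w,3),"t",round(s['clock'],2))
E
python3 -c "
from h import *
go([400,-310,200],0)"
```

```text
go [400, -310, 200] 0 [-0.1868 -0.0031  0.254 ] [-4.00e-03 -6.79e+00 -6.00e-03] t 0.1
```

Request:
servo_tool:
  motion:
    - [1,-0.187,-0.003,0.254,0,-6.79,0]
    - [1,-0.187,-0.003,0.254,0,-6.79,0]
    - [1,-0.187,-0.003,0.254,0,-6.79,0]
    - [1,-0.187,-0.003,0.254,0,-6.79,0]
    - [1,-0.187,-0.003,0.254,0,-6.79,0]
    - [1,-0.187,-0.003,0.254,0,-6.79,0]
    - [1,-0.187,-0.003,0.254,0,-6.79,0]
    - [1,-0.187,-0.003,0.254,0,-6.79,0]
    - [1,-0.187,-0.003,0.254,0,-6.79,0]

```text
clock: 1.23
eef_pos: [400.0, -310.3, 200.1]
tcp_rot: [-1.571, 0.0, -0.002]
contact_force: [-0.1, -0.6, -0.1]
opening: 0.999
```

```bash
python3 -c "
from h import *
s,im=show('wrist','w1'); print(s['eef_pos'],s['tcp_rot'],s['qpos'],s['clock'])"
```

```text
[ 399.95657356 -310.29872555  200.14845775] [-1.57060578e+00  2.04420735e-04 -1.75201025e-03] [-6.62810777e-01  1.64694459e-01  1.87983864e+00  2.79770931e-05
  1.09733789e+00 -6.61071508e-01] 1.225
```

View pics/w1.png

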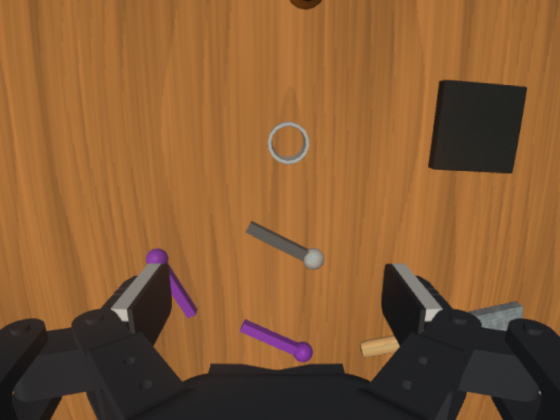

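The wrist view shows the short flask from above at (288,143). The big punch has its ball at (313,259) and its tail at (250,228). The pad is at (478,127), and the purple decoys are lower down.

```bash
cat > m.py <<'E'
from h import *
im=cv2.imread("pics/w1.png")
s=dict(eef_pos=np.array([399.957,-310.299,200.148]),tcp_rot=np.array([-1.570606,0.0002,-0.001752]))
hsv=cv2.cvtColor(im,cv2.COLOR_BGR2HSV); m=(hsv[...,1]<90)
b=np.zeros_like(m)
def box(x0,y0,x1,y1,mm): b=np.zeros(mm.shape,bool); b[y0:y1,x0:x1]=mm[y0:y1,x0:x1]; return max(blobs(b,20),key=cv2.contourArea)
k=box(255,110,325,175,m); W=ray("wrist",k[:,0],34,s)[:,:2].astype(np.float32)
print("short",cv2.minEnclosingCircle(W),cv2.fitEllipse(W))
k=box(235,210,335,280,m); W=ray("wrist",k[:,0],9,s)[:,:2].astype(np.float32)
(c,wh,a)=cv2.minAreaRect(W); print("punch",c,wh,a, cv2.boxPoints((c,wh,a)))
k=box(420,70,540,185,hsv[...,2]<60); W=ray("wrist",k[:,0],15,s)[:,:2].astype(np.float32)
print("pad",cv2.minAreaRect(W))
q=np.array([[313,259],[250,228]]); print(ray("wrist",q,10,s))
E
python3 m.py
```

```text
short ((411.9606628417969, -270.60223388671875), 19.967060089111328) ((412.02044677734375, -270.746826171875), (38.18227005004883, 38.90340042114258), 16.74222755432129)
punch (411.1450500488281, -383.32916259765625) (23.920381546020508, 91.92803955078125) 62.06263732910156 [[ 364.93423 -372.36108]
 [ 446.14902 -415.42993]
 [ 457.35587 -394.29724]
 [ 376.14108 -351.2284 ]]
pad ((605.6206665039062, -255.34304809570312), (88.03849792480469, 93.04373931884766), 87.62882232666016)
[[ 441.29977042 -399.43126093   10.        ]
 [ 372.49197373 -363.21771705   10.        ]]
```

Request:
servo_tool:
  motion:
    - [1,0.012,0.05,0.0395,0,0,0]
    - [1,0.012,0.1,0.0395,0,0,0]
    - [1,0.012,0.15,0.0395,0,0,0]
    - [1,0.012,0.185,0.0395,0,0,0]
    - [1,0.012,0.195,0.0395,0,0,0]
    - [1,0.012,0.195,0.0395,0,0,0]
    - [-1,0.012,0.195,0.0395,0,0,0]
    - [-1,0.012,0.195,0.0395,0,0,0]
    - [-1,0.012,0.195,0.0395,0,0,0]
    - [-1,0.012,0.195,0.0395,0,0,0]
    - [-1,0.012,0.195,0.0395,0,0,0]
    - [-1,0.012,0.195,0.0395,0,0,0]
  grip_force: 40

```text
clock: 2.78
eef_pos: [412.1, -270.7, 5.3]
tcp_rot: [-1.571, 0.0, 0.0]
contact_force: [-0.3, 0.7, -0.1]
opening: -0.007
```

```bash
python3 -c "
from h import *
print(r.sense()['eef_pos'],r.sense()['opening']);go([412,-270,150],0);go([560,200,150],0)"
```

```text
[ 412.12683474 -270.69995118    5.27802274] -0.007090186150856523
go [412, -270, 150] 0 [-1.000e-04 -1.447e-01  7.000e-04] [-0.  0. -0.] t 2.77
go [560, 200, 150] 0 [ 0.1479 -0.1447  0.4707] [-0.  0. -0.] t 2.77
```

The fingers shut fully with nothing between them, so I'll look.

```bash
python3 -c "
from h import *
s,a=show('wrist','w2'); s,b=show('scene','s2')
cv2.imwrite('pics/c2.png',np.hstack([a[:,:,::-1][:,80:480],cv2.resize(b[170:300,130:290],(400,420))[:,:,::-1]]))"
```

```text
(no output)
```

View pics/c2.png

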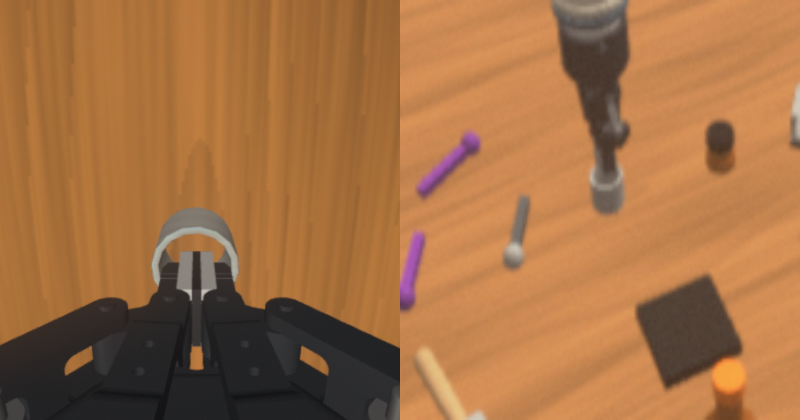

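Request:
servo_tool:
  motion:
    - [-1,0,-0.05,0,0,0,0]
    - [-1,0,-0.1,0,0,0,0]
    - [-1,0,-0.1,0,0,0,0]

```text
clock: 3.25
eef_pos: [414.5, -272.3, 108.8]
tcp_rot: [-1.575, -0.006, 0.0]
contact_force: [0.5, 0.2, -0.9]
opening: -0.003
```

```bash
python3 -c "
from h import *
s,b=show('scene','s3'); w=show('wrist','w3')[1]
p=pix('scene',[s['eef_pos'],[412,-270.7,0],[412,-270.7,34]]); print(s['eef_pos'],p)
x,y=np.int32(p[0]); c=b[y-80:y+120,x-90:x+90].copy()
c=cv2.resize(c,None,fx=2.8,fy=2.8)
for q in p:
  u=np.int32((q-[x-90,y-80])*2.8+1.4); cv2.drawMarker(c,[int(v) for v in u],(255,0,0),0,10,1)
cv2.imwrite('pics/c3.png',c[:,:,::-1])"
```

```text
[ 414.52440276 -272.29645415  108.78796694] [[210.30774842 204.93198788]
 [213.89207241 231.68806427]
 [212.87651778 223.45951411]]
```

View pics/c3.png

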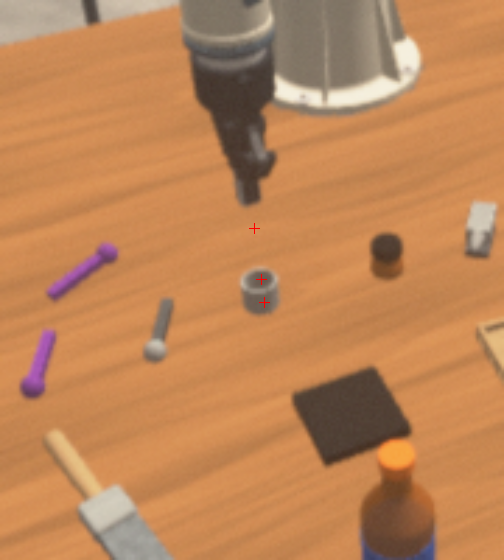

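The scene crop shows the flask still standing at its measured spot. The closed fingertips are about 36 mm short of the reported TCP (tip at (248,203), TCP projects to (254,229)). I'll probe the table gently to get the true finger length.

Request:
servo_tool:
  motion:
    - [-1,0,0.04,-0.045,0,0,0]
    - [-1,0,0.09,-0.045,0,0,0]
    - [-1,0,0.12,-0.045,0,0,0]
    - [-1,0,0.133,-0.045,0,0,0]
    - [-1,0,0.133,-0.045,0,0,0]
    - [-1,0,0.133,-0.045,0,0,0]

```text
clock: 4.1
eef_pos: [412.7, -316.1, -26.9]
tcp_rot: [-1.571, -0.001, 0.0]
contact_force: [-1.0, -0.4, 0.1]
opening: 0.003
```

Request:
servo_tool:
  motion:
    - [-1,0,0.002,0,0,0,0]
    - [-1,0,0.003,0,0,0,0]
    - [-1,0,0.003,0,0,0,0]

```text
clock: 4.47
eef_pos: [412.3, -315.8, -30.4]
tcp_rot: [-1.571, -0.0, 0.0]
contact_force: [-0.2, -0.2, 0.8]
opening: -0.005
```

Request:
servo_tool:
  motion:
    - [-1,0,0.002,0,0,0,0]
    - [-1,0,0.002,0,0,0,0]

```text
clock: 4.72
eef_pos: [412.1, -315.7, -32.9]
tcp_rot: [-1.571, 0.0, 0.0]
contact_force: [1.1, -0.6, -0.2]
opening: 0.002
```

Request:
servo_tool:
  motion:
    - [-1,0,0.0015,0,0,0,0]
    - [-1,0,0.0015,0,0,0,0]

```text
clock: 4.97
eef_pos: [412.2, -315.8, -33.9]
tcp_rot: [-1.571, -0.0, 0.0]
contact_force: [-0.9, 0.8, 6.1]
opening: 0.004
```

Request:
servo_tool:
  motion:
    - [-1,0,0.0015,0,0,0,0]
    - [-1,0,0.0015,0,0,0,0]

```text
clock: 5.22
eef_pos: [412.3, -315.8, -34.0]
tcp_rot: [-1.571, -0.0, 0.0]
contact_force: [-5.9, 5.2, 28.5]
opening: 0.003
```

Contact is at TCP z ≈ -33.8, so the real fingertips sit 34 mm behind the reported TCP. I'll apply that offset from here on.

Request:
servo_tool:
  motion:
    - [-1,0,-0.05,0,0,0,0]
    - [1,0,-0.1,0.02,0,0,0]
    - [1,0,-0.1,0.045,0,0,0]
    - [1,0,-0.1,0.045,0,0,0]
    - [1,0,-0.1,0.045,0,0,0]
    - [1,0,-0.06,0.045,0,0,0]
    - [1,0,-0.03,0.045,0,0,0]
    - [1,0,-0.008,0.045,0,0,0]
    - [1,0,-0.008,0.045,0,0,0]
    - [-1,0,-0.008,0.045,0,0,0]
    - [-1,0,-0.008,0.045,0,0,0]
    - [-1,0,-0.008,0.045,0,0,0]

```text
clock: 6.72
eef_pos: [412.8, -271.2, -26.6]
tcp_rot: [-1.572, -0.001, 0.0]
contact_force: [-1.1, 1.1, 7.6]
opening: 0.461
```

Request:
servo_tool:
  motion:
    - [-1,0,0,0,0,0,0]
    - [-1,0,0,0,0,0,0]
    - [-1,0,0,0,0,0,0]

```text
clock: 7.1
eef_pos: [412.7, -271.2, -26.7]
tcp_rot: [-1.572, -0.001, 0.0]
contact_force: [-1.2, 0.2, 6.2]
opening: 0.459
```

```bash
python3 -c "
from h import *
go([412,-270.7,150],0);go([560,170,150],0)"
```

```text
go [412, -270.7, 150] 0 [-0.0005 -0.1767  0.0003] [0.006 0.002 0.007] t 7.1
go [560, 170, 150] 0 [ 0.1477 -0.1769  0.4409] [0.006 0.002 0.007] t 7.1
```

Request:
servo_tool:
  motion:
    - [-1,0,-0.06,0,0,0,0]
    - [-1,0,-0.12,0,0,0,0]
    - [-1,0,-0.177,0.03,0,0,0]
    - [-1,0.167,-0.177,0.486,0,0,0]
    - [-1,0.167,-0.177,0.486,0,0,0]
    - [-1,0.167,-0.177,0.486,0,0,0]
    - [-1,0.167,-0.177,0.486,0,0,0]
    - [-1,0.167,-0.177,0.486,0,0,0]
    - [-1,0.167,-0.177,0.486,0,0,0]
    - [-1,0.167,-0.177,0.486,0,0,0]
    - [-1,0.167,-0.177,0.486,0,0,0]
    - [-1,0.167,-0.177,0.486,0,0,0]

```text
clock: 8.6
eef_pos: [579.9, 218.5, 149.7]
tcp_rot: [-1.57, -0.001, 0.003]
contact_force: [0.0, -0.4, -1.0]
opening: 0.457
```

Request:
servo_tool:
  motion:
    - [-1,0,0,0,0,0,0]
    - [-1,0,0,0,0,0,0]
    - [-1,0,0,0,0,0,0]

```text
clock: 8.98
eef_pos: [579.0, 214.2, 149.5]
tcp_rot: [-1.571, -0.0, -0.001]
contact_force: [-0.8, -1.1, -0.7]
opening: 0.457
```

```bash
python3 -c "
from h import *
s,im=show('wrist','w4'); print(s['eef_pos'],s['tcp_rot'],s['qpos'],s['opening'],s['clock'])
import pickle; pickle.dump(s,open('w4.p','wb'))"
```

```text
[578.97190806 214.20231974 149.53485372] [-1.57081046e+00 -5.26362643e-05 -1.22456604e-03] [ 3.51943023e-01  3.88677863e-01  1.69492522e+00 -3.61171402e-05
  1.05794507e+00  3.53185310e-01] 0.45705150718224674 8.975
```

View pics/w4.png

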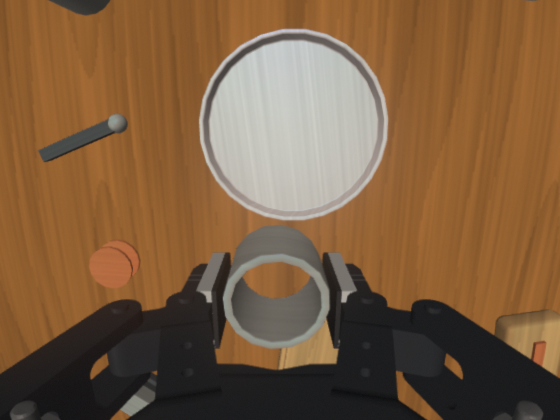

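The wrist view shows the flask held upright. The whole pan is visible at (294,125). The small punch has its ball at (117,123) and its tail at (43,156).

```bash
python3 - <<'E'
from h import *
import pickle
s=pickle.load(open('w4.p','rb')); im=cv2.imread('pics/w4.png'); hsv=cv2.cvtColor(im,cv2.COLOR_BGR2HSV)
def box(x0,y0,x1,y1,mm): b=np.zeros(mm.shape,bool); b[y0:y1,x0:x1]=mm[y0:y1,x0:x1]; return max(blobs(b,20),key=cv2.contourArea)
m=hsv[...,1]<90
k=box(190,15,400,224,m); W=ray("wrist",k[:,0],14,s)[:,:2].astype(np.float32); print("pan",cv2.minEnclosingCircle(W),cv2.fitEllipse(W))
k=box(25,95,140,175,m); W=ray("wrist",k[:,0],8,s)[:,:2].astype(np.float32); c=cv2.minAreaRect(W); print("punch",c,cv2.boxPoints(c).tolist())
P=ray("wrist",[[117,123],[43,156]],8,s); print(P)
go([590,235,150],0)
E
```

```text
pan ((594.5994873046875, 267.7669372558594), 81.53593444824219) ((594.6029052734375, 267.6817932128906), (161.55685424804688, 161.64208984375), 50.1389045715332)
punch ((405.8779602050781, 260.88629150390625), (89.89743041992188, 16.027978897094727), 21.724956512451172) [[361.1554870605469, 251.69322204589844], [367.0882873535156, 236.80369567871094], [450.6004333496094, 270.079345703125], [444.6676330566406, 284.9688720703125]]
[[439.55785397 274.338052     8.        ]
 [365.29948097 246.46059243   8.        ]]
go [590, 235, 150] 0 [ 0.0109 -0.0004  0.0206] [-0.    -0.006  0.001] t 9.03
```

Request:
servo_tool:
  motion:
    - [-1,0.0155,0.05,0.0168,0,0,0]
    - [-1,0.0155,0.1,0.0168,0,0,0]
    - [-1,0.0155,0.145,0.0168,0,0,0]
    - [-1,0.0155,0.165,0.0168,0,0,0]
    - [-1,0.0155,0.17,0.0168,0,0,0]
    - [-1,0.0155,0.1725,0.0168,0,0,0]
    - [-1,0.0155,0.1725,0.0168,0,0,0]
    - [-1,0.0155,0.1725,0.0168,0,0,0]

```text
clock: 10.02
eef_pos: [595.4, 232.4, -22.0]
tcp_rot: [-1.57, -0.002, 0.0]
contact_force: [0.1, 0.1, -1.2]
opening: 0.459
```

Request:
servo_tool:
  motion:
    - [0.2,0,0,0,0,0,0]
    - [0.2,0,0,0,0,0,0]
    - [0.3,0,-0.02,0,0,0,0]
    - [0.4,0,-0.08,0,0,0,0]
    - [1,0,-0.14,0,0,0,0]
    - [1,-0.05,-0.2,0.03,0,0,0]
    - [1,-0.177,-0.22,0.138,0,0,0]
    - [1,-0.177,-0.22,0.138,0,0,0]
    - [1,-0.177,-0.22,0.138,0,0,0]
    - [1,-0.177,-0.22,0.138,0,0,0]
    - [1,-0.177,-0.22,0.138,0,0,0]

```text
clock: 11.4
eef_pos: [417.8, 370.1, 197.8]
tcp_rot: [-1.57, -0.001, 0.001]
contact_force: [-0.2, -0.4, -0.3]
opening: 0.998
```

```bash
python3 - <<'E'
from h import *
s,im=show('wrist','w5'); print(s['eef_pos'],s['clock'])
hsv=cv2.cvtColor(im,cv2.COLOR_RGB2HSV)
c,R,o=cam('wrist',s); print("cam",o)
m=hsv[...,1]<90
for k in blobs(m,300):
    x,y,w,h=cv2.boundingRect(k)
    if y<260:
        W=ray('wrist',k[:,0],55,s)[:,:2].astype(np.float32); print((x,y,w,h),cv2.minEnclosingCircle(W))
print(pix('wrist',[[417,399,0],[417,399,55]],s))
E
```

```text
[417.76222056 370.13379746 197.79622449] 11.4
cam [417.92191237 437.30730824 373.48771494]
(227, 258, 75, 34) ((406.6942443847656, 284.9914855957031), 38.419498443603516)
(0, 201, 560, 219) ((424.95196533203125, 79.51982116699219), 349.2105712890625)
(247, 134, 56, 58) ((417.1595153808594, 393.624755859375), 25.770328521728516)
(485, 61, 75, 37) ((638.5926513671875, 469.16455078125), 40.03897476196289)
[[274.40112247 150.76857148]
 [274.25008423 157.1344008 ]]
```

View pics/w5.png

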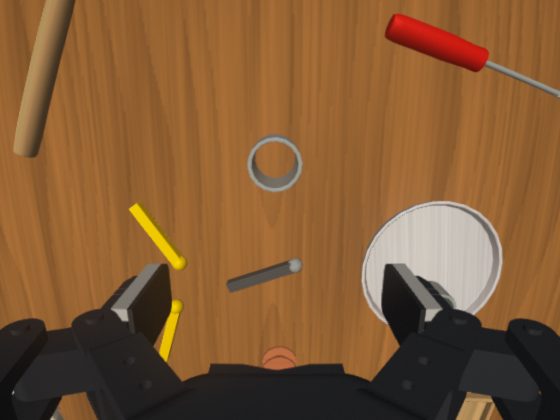

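The wrist view shows the tall flask at (274,163), which is at (417,393) mm. The small punch has its ball at (295,265). The short flask stands in the pan at lower right.

Request:
servo_tool:
  motion:
    - [1,-0.0007,0.05,0.0228,0,0,0]
    - [1,-0.0007,0.1,0.0228,0,0,0]
    - [1,-0.0007,0.15,0.0228,0,0,0]
    - [1,-0.0007,0.19,0.0228,0,0,0]
    - [1,-0.0007,0.21,0.0228,0,0,0]
    - [1,-0.0007,0.219,0.0228,0,0,0]
    - [1,-0.0007,0.219,0.0228,0,0,0]
    - [-1,-0.0007,0.219,0.0228,0,0,0]
    - [-1,-0.0007,0.219,0.0228,0,0,0]
    - [-1,-0.0007,0.219,0.0228,0,0,0]
    - [-1,-0.0007,0.219,0.0228,0,0,0]
    - [-1,-0.0007,0.219,0.0228,0,0,0]

```text
clock: 12.95
eef_pos: [417.5, 393.4, -21.1]
tcp_rot: [-1.57, -0.001, 0.0]
contact_force: [-0.3, -1.4, 5.6]
opening: 0.568
```

```bash
python3 -c "
from h import *
print(r.sense()['opening']);go([594.5,298,80],0)"
```

```text
0.5679333934076243
go [594.5, 298, 80] 0 [ 0.1771 -0.101  -0.0953] [-0.006  0.001  0.008] t 12.95
```

Request:
servo_tool:
  motion:
    - [-1,0,-0.05,0,0,0,0]
    - [-1,0,-0.1,0,0,0,0]
    - [-1,0.177,-0.1,-0.0955,0,0,0]
    - [-1,0.177,-0.1,-0.0955,0,0,0]
    - [-1,0.177,-0.1,-0.0955,0,0,0]
    - [-1,0.177,-0.1,-0.0955,0,0,0]
    - [-1,0.177,-0.1,-0.0955,0,0,0]
    - [-1,0.177,-0.06,-0.0955,0,0,0]
    - [-1,0.177,-0.025,-0.0955,0,0,0]
    - [-1,0.177,-0.008,-0.0955,0,0,0]
    - [-1,0.177,-0.004,-0.0955,0,0,0]
    - [-1,0.177,-0.004,-0.0955,0,0,0]

```text
clock: 14.45
eef_pos: [593.2, 298.4, -17.3]
tcp_rot: [-1.57, -0.0, 0.001]
contact_force: [0.5, 0.7, -2.8]
opening: 0.566
```

Request:
servo_tool:
  motion:
    - [-1,0,0,0,0,0,0]

```text
clock: 14.58
eef_pos: [593.7, 298.3, -17.3]
tcp_rot: [-1.57, -0.001, 0.001]
contact_force: [-1.9, 1.5, 2.5]
opening: 0.569
```

Request:
servo_tool:
  motion:
    - [0.35,0,0,0,0,0,0]
    - [0.35,0,0,0,0,0,0]
    - [0.45,0,-0.03,0,0,0,0]
    - [0.45,0,-0.09,0,0,0,0]
    - [1,0,-0.15,0,0,0,0]
    - [1,-0.06,-0.18,-0.01,0,1,0]
    - [1,-0.185,-0.18,-0.036,0,6.87,0]
    - [1,-0.185,-0.18,-0.036,0,6.87,0]
    - [1,-0.185,-0.18,-0.036,0,6.87,0]
    - [1,-0.185,-0.18,-0.036,0,6.87,0]
    - [1,-0.185,-0.18,-0.036,0,6.87,0]
    - [1,-0.185,-0.18,-0.036,0,6.87,0]

```text
clock: 16.08
eef_pos: [409.0, 261.3, 162.0]
tcp_rot: [-1.57, 0.0, -1.203]
contact_force: [-0.1, -0.7, -0.1]
opening: 0.998
```

Request:
servo_tool:
  motion:
    - [1,0,0,0,0,0,0]
    - [1,0,0,0,0,0,0]
    - [1,0,0,0,0,0,0]

```text
clock: 16.45
eef_pos: [408.9, 261.3, 161.8]
tcp_rot: [-1.571, 0.0, -1.198]
contact_force: [-1.1, -0.1, 0.3]
opening: 1.004
```

```bash
python3 - <<'E'
from h import *
s,im=show('wrist','w6'); print(s['eef_pos'],s['tcp_rot'],s['qpos'],s['clock'])
hsv=cv2.cvtColor(im,cv2.COLOR_RGB2HSV)
m=(hsv[...,1]<90); p=pix('wrist',[[409,262,8]],s)[0]; print(p)
x,y=np.int32(p); b=np.zeros_like(m); b[max(0,y-75):y+75,x-75:x+75]=m[max(0,y-75):y+75,x-75:x+75]
for k in blobs(b,150):
    W=ray('wrist',k[:,0],8,s)[:,:2].astype(np.float32); c=cv2.minAreaRect(W); print(c,cv2.boundingRect(k))
    # shank centre line: hull-free PCA of filled pixels
    f=np.zeros(m.shape,np.uint8); cv2.drawContours(f,[k],-1,1,-1); ys,xs=np.nonzero(f)
    Q=ray('wrist',np.c_[xs,ys],8,s)[:,:2]; C=Q.mean(0); v=np.linalg.svd(Q-C,full_matrices=False)[2][0]; t=(Q-C)@v
    print("pca",C,np.degrees(np.arctan2(v[1],v[0])),t.min(),t.max())
go([409,262,-31],np.radians(-68.7))
E
```

```text
[408.93162906 261.34387103 161.80399703] [-1.57074660e+00  4.92065051e-06 -1.19787714e+00] [ 5.65579756e-01  1.76430820e-01  1.96121221e+00 -5.56168681e-06
  1.00389988e+00  1.76345988e+00] 16.45
[275.88865891 186.3679008 ]
((405.6567077636719, 261.07763671875), (87.52854919433594, 15.599664688110352), 21.34136962890625) (267, 143, 18, 92)
pca [408.01661783 262.68175214] -159.84527749350875 -41.03399502210289 46.654491220434146
go [409, 262, -31] -1.199 [-0.0005  0.1928  0.0003] [-0.     0.005 -0.   ] t 16.5
```

View pics/w6.png

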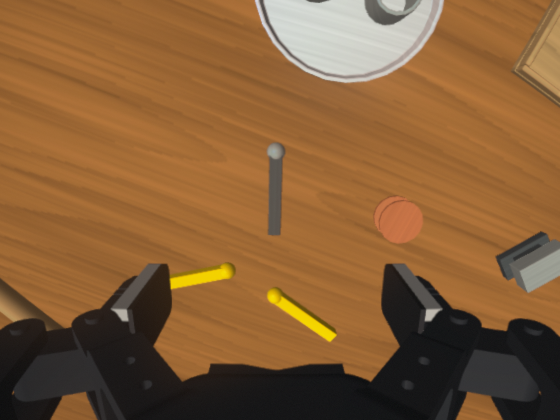

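The wrist view shows the small punch centred, with its ball at (276,151) and tail at (275,234). The yellow pieces are well clear of the fingers. The corner of the tray shows at (516,71).

Request:
servo_tool:
  motion:
    - [1,-0.0005,0.06,0.0005,0,0,0]
    - [1,-0.0005,0.12,0.0005,0,0,0]
    - [1,-0.0005,0.17,0.0005,0,0,0]
    - [1,-0.0005,0.19,0.0005,0,0,0]
    - [1,-0.0005,0.1945,0.0005,0,0,0]
    - [1,-0.0005,0.1945,0.0005,0,0,0]
    - [-1,-0.0005,0.1945,0.0005,0,0,0]
    - [-1,-0.0005,0.1945,0.0005,0,0,0]
    - [-1,-0.0005,0.1945,0.0005,0,0,0]
    - [-1,-0.0005,0.1945,0.0005,0,0,0]
    - [-1,-0.0005,0.1945,0.0005,0,0,0]
    - [-1,-0.0005,0.1945,0.0005,0,0,0]
  grip_force: 60

```text
clock: 18.0
eef_pos: [409.4, 262.1, -32.4]
tcp_rot: [-1.57, -0.0, -1.199]
contact_force: [-0.5, -0.7, 6.2]
opening: 0.121
```

```bash
python3 -c "
from h import *
print(r.sense()['opening']);go([600,0,150],-np.pi/2)"
```

```text
0.12100414854031989
go [600, 0, 150] -1.571 [ 0.3134 -0.1823  0.0824] [-2.000e-03  2.131e+00 -0.000e+00] t 18.0
```

Request:
servo_tool:
  motion:
    - [-1,0,-0.06,0,0,0,0]
    - [-1,0,-0.12,0,0,0,0]
    - [-1,0.02,-0.18,0.01,0,0,0]
    - [-1,0.3135,-0.1825,0.0825,0,2.13,0]
    - [-1,0.3135,-0.1825,0.0825,0,2.13,0]
    - [-1,0.3135,-0.1825,0.0825,0,2.13,0]
    - [-1,0.3135,-0.1825,0.0825,0,2.13,0]
    - [-1,0.3135,-0.1825,0.0825,0,2.13,0]
    - [-1,0.3135,-0.1825,0.0825,0,2.13,0]
    - [-1,0.3135,-0.1825,0.0825,0,2.13,0]
    - [-1,0.3135,-0.1825,0.0825,0,2.13,0]
    - [-1,0.3135,-0.1825,0.0825,0,2.13,0]

```text
clock: 19.5
eef_pos: [599.4, 0.9, 149.9]
tcp_rot: [-1.571, 0.0, -1.569]
contact_force: [0.4, 0.1, -1.5]
opening: 0.115
```

```bash
python3 - <<'E'
from h import *
import pickle
s,im=show('wrist','w7'); print(s['eef_pos'],s['tcp_rot'],s['opening'],s['clock']); pickle.dump(s,open('w7.p','wb'))
E
```

```text
[599.44922563   0.91770957 149.86212664] [-1.57095047e+00  7.65997026e-05 -1.56929512e+00] 0.11536082042167922 19.5
```

View pics/w7.png

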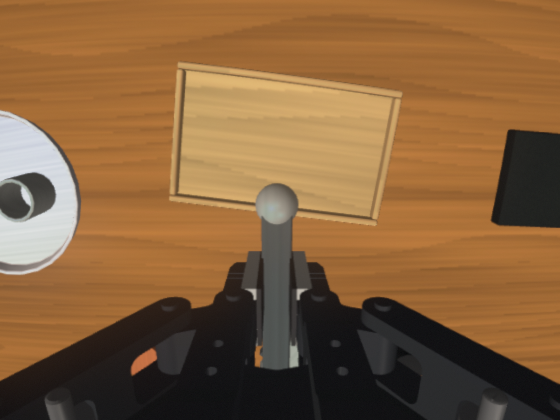

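The wrist view shows the punch held straight, with its ball at (277,203). The tray's rim corners are at (179,63), (402,94), (377,224) and (170,199).

```bash
python3 - <<'E'
from h import *
import pickle
s=pickle.load(open('w7.p','rb'))
W=ray('wrist',[[179,63],[402,94],[377,224],[170,199]],18,s)[:,:2]
print(W,np.linalg.norm(W-np.roll(W,-1,0),axis=1)); C=W.mean(0); print(C)
lx=(W[0]+W[1]-W[2]-W[3])/2; ly=(W[0]+W[3]-W[1]-W[2])/2
a=np.arctan2(lx[1],lx[0]); b=np.arctan2(-ly[0],ly[1]); print(np.degrees([a,b]))
g=np.degrees(pix('wrist',[[600,0,0]],s)[0])*0
t=(b); ux=np.array([np.cos(t),np.sin(t)]); uy=np.array([-ux[1],ux[0]])
for nm,off,mid in(("small",45,3.5),("big",-45,2)):
    p=C+off*uy+mid*ux; print(nm,p); go([*p,-20],t-np.pi/2)
E
```

```text
[[ 707.04200645   81.20146671]
 [ 683.04337707 -103.40959789]
 [ 569.43345567  -89.99672073]
 [ 592.55506905   96.17591293]] [186.16438807 114.39894892 187.60292783 115.46208414]
[638.01847706  -4.00723475]
[-7.09415194 -7.24248764]
small [647.16365281  40.19249105]
go [np.float64(647.1636528120744), np.float64(40.19249105069435), -20] -1.697 [-0.0393  0.1699  0.0476] [-0.     0.732 -0.   ] t 19.55
big [634.3294195 -48.9003395]
go [np.float64(634.329419495625), np.float64(-48.900339498003234), -20] -1.697 [0.0497 0.1699 0.0347] [-0.     0.732 -0.   ] t 19.55
```

Request:
servo_tool:
  motion:
    - [-1,-0.0393,0.03,0.0476,0,0.73,0]
    - [-1,-0.0393,0.06,0.0476,0,0.73,0]
    - [-1,-0.0393,0.11,0.0476,0,0.73,0]
    - [-1,-0.0393,0.15,0.0476,0,0.73,0]
    - [-1,-0.0393,0.168,0.0476,0,0.73,0]
    - [-1,-0.0393,0.174,0.0476,0,0.73,0]
    - [-1,-0.0393,0.176,0.0476,0,0.73,0]
    - [-1,-0.0393,0.176,0.0476,0,0.73,0]
    - [-1,-0.0393,0.176,0.0476,0,0.73,0]

```text
clock: 20.68
eef_pos: [648.4, 39.2, -25.1]
tcp_rot: [-1.569, 0.0, -1.698]
contact_force: [1.1, -0.1, -1.0]
opening: 0.113
```

Request:
servo_tool:
  motion:
    - [-1,0,0.0007,0,0,0,0]
    - [-1,0,0.0007,0,0,0,0]
    - [-0.4,0,0.0007,0,0,0,0]
    - [-0.4,0,0.0007,0,0,0,0]
    - [-0.4,0,0.0007,0,0,0,0]
    - [-0.4,0,-0.02,0,0,0,0]
    - [-0.4,0,-0.07,0,0,0,0]
    - [0,0,-0.13,0,0,0,0]
    - [1,0.02,-0.175,0,0,0,0]

```text
clock: 21.8
eef_pos: [646.0, 20.2, 153.1]
tcp_rot: [-1.567, 0.001, -1.697]
contact_force: [1.7, 0.1, -0.0]
opening: 0.696
```

```bash
python3 -c "
from h import *
s,im=show('wrist','w8'); print(s['eef_pos']); go([412.9,-384.3,150],np.radians(-117.9))"
```

```text
[645.992847    20.17201658 153.11184552]
go [412.9, -384.3, 150] -2.058 [ 0.4283  0.0069 -0.183 ] [-0.059  2.063 -0.013] t 21.85
```

View pics/w8.png

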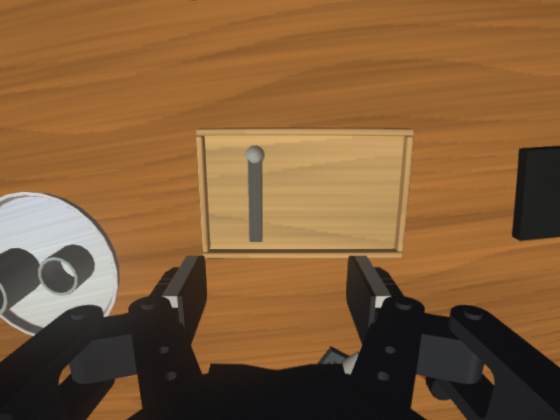

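The wrist view shows the small punch lying flat in the tray, from (255,154) to (255,240), clear of all the walls.

Request:
servo_tool:
  motion:
    - [1,0.428,0.004,-0.183,0,2.06,0]
    - [1,0.428,0.004,-0.183,0,2.06,0]
    - [1,0.428,0.004,-0.183,0,2.06,0]
    - [1,0.428,0.004,-0.183,0,2.06,0]
    - [1,0.428,0.004,-0.183,0,2.06,0]
    - [1,0.428,0.004,-0.183,0,2.06,0]
    - [1,0.428,0.004,-0.183,0,2.06,0]
    - [1,0.428,0.004,-0.183,0,2.06,0]
    - [1,0.428,0.004,-0.183,0,2.06,0]
    - [1,0.428,0.004,-0.183,0,2.06,0]
    - [1,0.428,0.004,-0.183,0,2.06,0]

```text
clock: 23.22
eef_pos: [409.8, -380.9, 145.1]
tcp_rot: [-1.571, 0.0, -2.056]
contact_force: [-0.1, -0.3, 1.7]
opening: 0.998
```

```bash
python3 - <<'E'
from h import *
s,im=show('wrist','w9'); print(s['eef_pos'],s['tcp_rot'])
hsv=cv2.cvtColor(im,cv2.COLOR_RGB2HSV)
m=(hsv[...,1]<90); p=pix('wrist',[[413,-384,9]],s)[0]; print(p)
x,y=np.int32(p); b=np.zeros_like(m); b[max(0,y-70):y+65,x-60:x+60]=m[max(0,y-70):y+65,x-60:x+60]
for k in blobs(b,150):
    W=ray('wrist',k[:,0],9.5,s)[:,:2].astype(np.float32); c=cv2.minAreaRect(W); print(c,cv2.boundingRect(k))
    f=np.zeros(m.shape,np.uint8); cv2.drawContours(f,[k],-1,1,-1); ys,xs=np.nonzero(f)
    Q=ray('wrist',np.c_[xs,ys],9.5,s)[:,:2]; C=Q.mean(0); v=np.linalg.svd(Q-C,full_matrices=False)[2][0]; t=(Q-C)@v
    print("pca",C,np.degrees(np.arctan2(v[1],v[0])),t.min(),t.max())
go([412.9,-384.3,-32.5],np.radians(-117.9))
E
```

```text
[ 409.80269931 -380.9215745   145.05971468] [-1.57060210e+00  1.37561457e-04 -2.05628379e+00]
[278.60220562 185.30194123]
((410.6986999511719, -381.8688659667969), (22.523069381713867, 90.72154235839844), 61.753108978271484) (265, 137, 27, 101)
pca [ 416.29299777 -385.66619187] 153.46344062889997 -38.674470079737574 52.0628205470859
go [412.9, -384.3, -32.5] -2.058 [0.0015 0.1775 0.0043] [-0.001  0.009 -0.001] t 23.27
```

Request:
servo_tool:
  motion:
    - [1,0.001,0.05,0.0038,0,0,0]
    - [1,0.001,0.1,0.0038,0,0,0]
    - [1,0.001,0.15,0.0038,0,0,0]
    - [1,0.001,0.172,0.0038,0,0,0]
    - [1,0.001,0.1775,0.0038,0,0,0]
    - [1,0.001,0.1775,0.0038,0,0,0]
    - [-1,0.001,0.1775,0.0038,0,0,0]
    - [-1,0.001,0.1775,0.0038,0,0,0]
    - [-1,0.001,0.1775,0.0038,0,0,0]
    - [-1,0.001,0.1775,0.0038,0,0,0]
    - [-1,0.001,0.1775,0.0038,0,0,0]
    - [-1,0.001,0.1775,0.0038,0,0,0]
  grip_force: 60

```text
clock: 24.78
eef_pos: [412.2, -384.7, -32.4]
tcp_rot: [-1.57, -0.0, -2.058]
contact_force: [-0.2, 0.7, 6.5]
opening: 0.122
```

```bash
python3 -c "
from h import *
s=r.sense(); print(s['opening'],s['eef_pos'])
go([634.3,-48.9,100],np.radians(-97.2))"
```

```text
0.12196562490583393 [ 412.24572638 -384.71327997  -32.36770588]
go [634.3, -48.9, 100] -1.696 [-0.4007 -0.1324  0.0392] [-2.000e-03 -2.069e+00  1.000e-03] t 24.77
```

Request:
servo_tool:
  motion:
    - [-1,0,-0.06,0,0,0,0]
    - [-1,0,-0.12,0,0,0,0]
    - [-1,-0.401,-0.132,0.039,0,-2.07,0]
    - [-1,-0.401,-0.132,0.039,0,-2.07,0]
    - [-1,-0.401,-0.132,0.039,0,-2.07,0]
    - [-1,-0.401,-0.132,0.039,0,-2.07,0]
    - [-1,-0.401,-0.132,0.039,0,-2.07,0]
    - [-1,-0.401,-0.132,0.039,0,-2.07,0]
    - [-1,-0.401,-0.132,0.039,0,-2.07,0]
    - [-1,-0.401,-0.132,0.039,0,-2.07,0]
    - [-1,-0.401,-0.132,0.039,0,-2.07,0]
    - [-1,-0.401,-0.132,0.039,0,-2.07,0]

```text
clock: 26.28
eef_pos: [633.3, -49.5, 99.1]
tcp_rot: [-1.572, -0.0, -1.698]
contact_force: [-0.2, -0.1, -1.9]
opening: 0.119
```

```bash
python3 -c "
from h import *
s=r.sense(); print(s['opening'],s['eef_pos'],s['tcp_rot'])
go([634.5,-49,-26.5],np.radians(-97.2))"
```

```text
0.11916454962272997 [633.29961792 -49.51259679  99.05755911] [-1.57158008e+00 -2.18242476e-04 -1.69761592e+00]
go [634.5, -49, -26.5] -1.696 [-0.0007  0.1256  0.0012] [ 0.004 -0.007  0.001] t 26.27
```

Request:
servo_tool:
  motion:
    - [-1,-0.0007,0.06,0.0012,0,0,0]
    - [-1,-0.0007,0.1,0.0012,0,0,0]
    - [-1,-0.0007,0.118,0.0012,0,0,0]
    - [-1,-0.0007,0.124,0.0012,0,0,0]
    - [-1,-0.0007,0.126,0.0012,0,0,0]
    - [-1,-0.0007,0.126,0.0012,0,0,0]
    - [-1,-0.0007,0.126,0.0012,0,0,0]
    - [-0.4,-0.0007,0.126,0.0012,0,0,0]
    - [-0.4,-0.0007,0.126,0.0012,0,0,0]
    - [-0.4,-0.0007,0.126,0.0012,0,0,0]
    - [-0.4,-0.0007,0.1,0.0012,0,0,0]
    - [-0.4,-0.0007,0.04,0.0012,0,0,0]

```text
clock: 27.78
eef_pos: [633.0, -47.7, 57.5]
tcp_rot: [-1.577, -0.0, -1.696]
contact_force: [1.4, 0.0, -0.5]
opening: 0.299
```

Request:
servo_tool:
  motion:
    - [1,-0.005,-0.1,-0.05,0,0,0]
    - [1,-0.005,-0.12,-0.216,0,0,0]
    - [1,-0.005,-0.12,-0.216,0,0,0]
    - [1,-0.005,-0.12,-0.216,0,0,0]
    - [1,-0.005,-0.12,-0.216,0,0,0]
    - [1,-0.005,-0.12,-0.216,0,0,0]
    - [1,-0.005,-0.12,-0.216,0,0,0]

```text
clock: 28.65
eef_pos: [423.0, -16.0, 179.2]
tcp_rot: [-1.57, 0.0, -1.696]
contact_force: [-0.8, 0.2, 0.2]
opening: 1.004
```

```bash
python3 -c "
from h import *
import pickle
s,im=show('wrist','w10'); print(s['eef_pos'],s['tcp_rot'],s['clock']); pickle.dump(s,open('w10.p','wb'))"
```

```text
[423.03254395 -15.99242201 179.15609187] [-1.57018183e+00  2.45134411e-05 -1.69644113e+00] 28.65
```

View pics/w10.png

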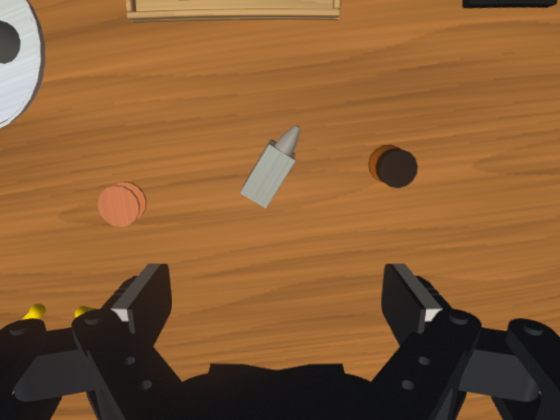

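The wrist view shows the anvil with its head's top corners at (271,141), (296,155), (266,208) and (240,192). The horn tip is at (298,126).

```bash
python3 - <<'E'
from h import *
import pickle
s=pickle.load(open('w10.p','rb')); im=cv2.imread('pics/w10.png'); hsv=cv2.cvtColor(im,cv2.COLOR_BGR2HSV)
W=ray('wrist',[[271,141],[296,155],[266,208],[240,192]],40,s)[:,:2]; print(W.round(1),np.linalg.norm(W-np.roll(W,-1,0),axis=1))
C=W.mean(0); d=(W[0]+W[1]-W[2]-W[3]); a=np.degrees(np.arctan2(d[1],d[0])); print("C",C,a)
T=ray('wrist',[[298,126]],33,s)[0,:2]; print("tip",T,np.linalg.norm(T-C))
m=hsv[...,1]<90; b=np.zeros_like(m); b[115:220,225:312]=m[115:220,225:312]
k=max(blobs(b,100),key=cv2.contourArea); Q=ray('wrist',k[:,0],40,s)[:,:2].astype(np.float32); print(cv2.minAreaRect(Q))
go([*C,0],np.radians(a-90)); 
E
```

```text
[[466.6 -16.2]
 [451.8 -36.4]
 [407.4  -3.9]
 [425.1  17.4]] [25.06229134 55.05934064 27.70224128 53.392203  ]
C [437.75279575  -9.81200628] -37.566916422298895
tip [476.17484128 -41.37034157] 49.72104291553984
((446.0193176269531, -16.38603973388672), (28.385046005249023, 76.8338851928711), 51.33088684082031)
go [np.float64(437.75279574912713), np.float64(-9.812006283004271), 0] -2.226 [-0.008   0.1789  0.014 ] [1.000e-03 3.036e+00 0.000e+00] t 28.7
```

Request:
servo_tool:
  motion:
    - [1,-0.0082,0.04,0.0134,0,1,0]
    - [1,-0.0082,0.08,0.0134,0,2,0]
    - [1,-0.0082,0.12,0.0134,0,3.07,0]
    - [1,-0.0082,0.16,0.0134,0,3.07,0]
    - [1,-0.0082,0.185,0.0134,0,3.07,0]
    - [1,-0.0082,0.199,0.0134,0,3.07,0]
    - [1,-0.0082,0.199,0.0134,0,3.07,0]
    - [-1,-0.0082,0.199,0.0134,0,3.07,0]
    - [-1,-0.0082,0.199,0.0134,0,3.07,0]
    - [-1,-0.0082,0.199,0.0134,0,3.07,0]
    - [-1,-0.0082,0.199,0.0134,0,3.07,0]
    - [-1,-0.0082,0.199,0.0134,0,3.07,0]
  grip_force: 90

```text
clock: 30.2
eef_pos: [436.5, -9.4, -18.9]
tcp_rot: [-1.57, 0.001, -2.232]
contact_force: [-1.9, -0.1, 11.2]
opening: 0.305
```

Request:
servo_tool:
  motion:
    - [-1,0,0,0,0,0,0]
    - [-1,0,0,0,0,0,0]

```text
clock: 30.45
eef_pos: [436.5, -9.4, -18.8]
tcp_rot: [-1.57, 0.001, -2.232]
contact_force: [-1.6, -0.9, 11.3]
opening: 0.309
```

```bash
python3 -c "
from h import *
s=r.sense(); print(s['opening'],s['eef_pos'])
go([605.6,-255.3,80],np.radians(-92.4))"
```

```text
0.30872967085885444 [436.51950421  -9.44313714 -18.84953672]
go [605.6, -255.3, 80] -1.613 [ 0.0901 -0.0986  0.2845] [-7.000e-03 -3.549e+00 -2.000e-03] t 30.45
```

Request:
servo_tool:
  motion:
    - [-1,0,-0.03,0,0,0,0]
    - [-1,0,-0.07,0,0,0,0]
    - [-1,0.09,-0.0985,0.2845,0,-3.55,0]
    - [-1,0.09,-0.0985,0.2845,0,-3.55,0]
    - [-1,0.09,-0.0985,0.2845,0,-3.55,0]
    - [-1,0.09,-0.0985,0.2845,0,-3.55,0]
    - [-1,0.09,-0.0985,0.2845,0,-3.55,0]
    - [-1,0.09,-0.0985,0.2845,0,-3.55,0]
    - [-1,0.09,-0.0985,0.2845,0,-3.55,0]
    - [-1,0.09,-0.0985,0.2845,0,-3.55,0]
    - [-1,0.09,-0.0985,0.2845,0,-3.55,0]

```text
clock: 31.82
eef_pos: [604.8, -254.2, 78.8]
tcp_rot: [-1.571, 0.0, -1.612]
contact_force: [-1.0, -0.9, -3.7]
opening: 0.309
```

```bash
python3 - <<'E'
from h import *
s,im=show('wrist','w11'); print(s['opening'],s['eef_pos'],s['tcp_rot'])
hsv=cv2.cvtColor(im,cv2.COLOR_RGB2HSV)
print(pix('wrist',[[605.6+a,-255.3+b,15] for a in(-45,45) for b in(-45,45)],s).round())
go([605.2,-255.3,-3.9],np.radians(-92.4))
E
```

```text
0.3086032575906149 [ 604.76832094 -254.17745504   78.75077148] [-1.57134188e+00  2.75353992e-04 -1.61166736e+00]
[[343. 268.]
 [220. 273.]
 [344. 143.]
 [209. 149.]]
go [605.2, -255.3, -3.9] -1.613 [0.001  0.0828 0.0003] [ 0.001  0.006 -0.001] t 31.88
```

View pics/w11.png

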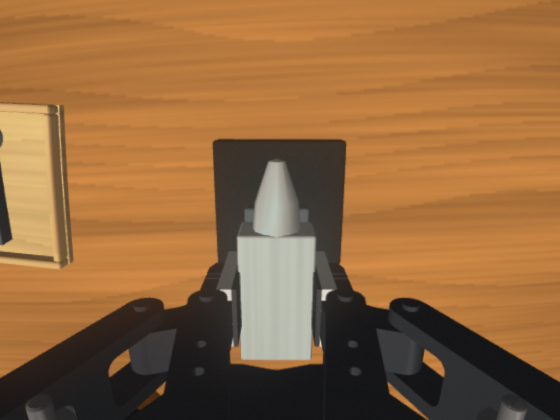

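The wrist view shows the anvil held upright above the pad. The pad's far edge is at row 140, columns 213 to 346. That is about 2 mm farther out than my first estimate, so I'll shift to match.

Request:
servo_tool:
  motion:
    - [-1,0.0015,0.03,0.002,0,0,0]
    - [-1,0.0015,0.06,0.002,0,0,0]
    - [-1,0.0015,0.075,0.002,0,0,0]
    - [-1,0.0015,0.08,0.002,0,0,0]
    - [-1,0.0015,0.082,0.002,0,0,0]
    - [-1,0.0015,0.083,0.002,0,0,0]
    - [-1,0.0015,0.083,0.002,0,0,0]

```text
clock: 32.75
eef_pos: [607.6, -256.9, -3.5]
tcp_rot: [-1.57, -0.0, -1.613]
contact_force: [0.3, -0.2, -4.1]
opening: 0.308
```

Request:
servo_tool:
  motion:
    - [-1,0,0.0008,0,0,0,0]
    - [-1,0,0.0008,0,0,0,0]
    - [-0.1,0,0.0008,0,0,0,0]
    - [-0.1,0,0.0008,0,0,0,0]
    - [-0.1,0,0.0008,0,0,0,0]
    - [0,0,-0.03,0,0,0,0]
    - [0,0,-0.09,0,0,0,0]
    - [1,0,-0.15,0,0,0,0]
    - [1,0,-0.2,-0.08,0,0,0]
    - [1,0,-0.21,-0.2,0,0,0]
    - [1,0,-0.21,-0.2,0,0,0]
    - [1,0,-0.21,-0.2,0,0,0]

```text
clock: 34.25
eef_pos: [404.6, -247.9, 206.4]
tcp_rot: [-1.571, -0.0, -1.613]
contact_force: [0.4, -0.4, 0.8]
opening: 0.999
```

```bash
python3 - <<'E'
from h import *
s,a=show('top','t12'); s,b=show('scene','s12')
A=cv2.resize(a[95:185,120:400],(784,252)); B=cv2.resize(b[180:300,215:425],(595,340))
c=np.zeros((592,784,3),np.uint8); c[:252]=A; c[252:592,:595]=B; cv2.imwrite('pics/c12.png',c[:,:,::-1])
print(s['clock'],s['eef_pos'])
E
```

```text
34.3 [ 403.11708163 -247.79767801  206.61022274]
```

View pics/c12.png

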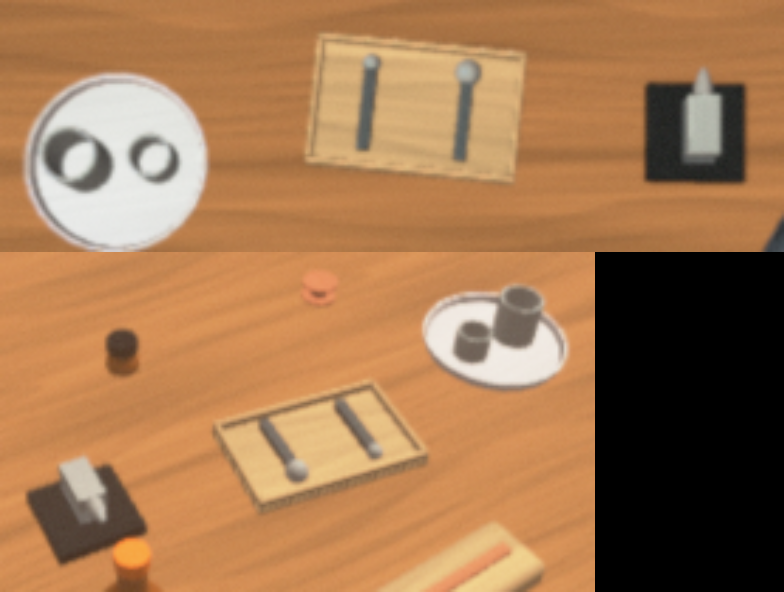

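The final views show:
- Both flasks stand in the pan, clear of each other and of the rim.
- Both punches lie flat in the tray, clear of the walls and of each other.
- The anvil stands centred on the pad. Its foot is about 17 mm from the near edge, which matches 45 − 28.

I'll hand it in.

```bash
python3 -c "
from rig import r
print(r.sign_off())"
```

```text
the job is handed in; nothing more can be done
None
```

I handed the job in at about 34 s on the robot's clock. Both flasks went upright into the pan, then both punches into the tray, then the anvil onto the pad.

**Last checks:** The final top and scene pictures show the flasks standing apart and clear of the pan's rim. The punches lie flat along the tray, clear of the walls and of each other. The anvil is upright near the middle of the pad, with its foot about 17 mm from the near edge, as it should be. I did not touch the purple or yellow look-alikes.

**What disagreed:**
- **Finger length:** My first grasp of the short flask closed on nothing. A gentle touch on the table (28.5 N at most) showed the real fingertips are about 34 mm short of the reported TCP, and I corrected every later move for that.
- **Pad position:** A second look put the pad about 2 mm farther out than my first measurement. I corrected for that before setting the anvil down.

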